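# Fit the matching spacer bar in the sloping setting jig

## Task

The red stop of the sloping setting jig has been pinned in one of its three positions. Pick out the one grey spacer bar whose length fills the gap between the blue and the red stop, lay it in that gap, underside flat on the sloping bed and one long side resting against the dark ledge along the bed's low edge, and let go. Leave the other two bars where they lie, and do not knock over or shift the jar, the carton or the star knob.

Things in the scene. Friction and masses are not known exactly. Their poses are not given: they have to be found in the camera images.
- jig: Fixed grey base plate of the setting jig, 135 x 185 mm; origin: at centre of its underside, z up, bed rises along its +x. On the bed (in the bed's frame): dark steel ledge at x = -12 to 0 mm, 10 mm high; blue fixed stop at y = -16 to 0 mm, x = 1 to 75 mm, 28 mm high; two black plugs 3 mm high in unused holes near x = 64 mm, clear of the bar.
- bed: Aluminium bed sloping 35 degrees, low edge to the robot, 92 mm up the slope. Origin: on its surface, where the inner faces of ledge and blue stop meet. x: up the slope; y: along the ledge, from blue to red stop; z: out of the bed. A fitted bar of length L has its origin at about x = 14 mm, y = (L + 8 mm) / 2, z = 0, its y and z axes parallel to the bed's (either way round).
- stop: Red adjustable stop, fixed during the run, 14 mm thick, 28 mm above the bed, its black knob (bed x = 64 mm) 46 mm above. Origin: on the bed's surface at bed x = 0, in its inner face, so its y in the bed's frame is the gap between the stops: 78, 103 or 128 mm, 8 mm more than the fitting bar's length. Own axes as the jig's (z vertical).
- bar_70: Loose spacer bar 70 mm long, 28 mm wide, 34 mm high: grey plastic body with bright steel end plates; the three bars differ only in length (70, 95, 120 mm). Origin: centre of its underside; own y along its length, z up. It lies on the worktop between the robot and the jig.
- bar_95: Loose spacer bar 95 mm long, 28 mm wide, 34 mm high: grey plastic body with bright steel end plates; the three bars differ only in length (70, 95, 120 mm). Origin: centre of its underside; own y along its length, z up. It lies on the worktop between the robot and the jig.
- bar_120: Loose spacer bar 120 mm long, 28 mm wide, 34 mm high: grey plastic body with bright steel end plates; the three bars differ only in length (70, 95, 120 mm). Origin: centre of its underside; own y along its length, z up. It lies on the worktop between the robot and the jig.
- jar: Bystander: small brown sample jar with black lid, 45 mm diameter, 75 mm high, upright. Origin: centre of its underside. Leave alone.
- label_carton: Bystander: small cardboard carton, 61 x 60 x 62 mm. Origin: centre of its underside. Leave alone.
- star_knob: Bystander: black star knob, 48 x 46 x 50 mm, stud up. Origin: centre of its underside. Leave alone.

How it is judged:
By the outcome, as a careful person would: the job done as asked, in the order asked, and still so for the second after the job is handed in, with the robot touching nothing.
It also fails if it takes over 38 s, if anything falls off the work surface, if the arm or the gripper's body presses on something with over 40 N, if the wrist force passes 120 N, or if a joint passes its speed limit or range.

## Robot

A 7-joint arm with a two-finger parallel gripper is mounted at the origin on a cart in front of the work surface, level with it; the furniture and walls round the work are solid. World frame = base frame: x ahead of the robot, y to its left, z up, the work surface at z = 0. Lengths are in m, angles in rad, forces in N, time in s.
With the tool pointing down it reaches from about 0.375 to 0.925 m from the base axis. Payload 3.1 kg.
Tool frame: the origin (TCP) lies midway between the tips of the shut fingers; the grasp point (between the pads) lies 19 mm behind it; z points along the fingers, y is the line along which they close (so a half turn about z gives the same grasp; the last joint's range is limited). The gripper opens to 85 mm and grips with 20 to 120 N. Pads are 22 mm wide; open, the fingers measure 114 mm over their backs; the gripper's body (76 mm by 85 mm) begins 54 mm behind the grasp point. The pads swing forward as they close: fully open they stand 13 mm farther back than shut.
Start: joints at [-1.199, 0.383, 0.044, 1.598, -0.018, 1.161, -0.05], TCP at [0.294, 0.58, 0.231] pointing down, gripper open.
Joint ranges: [-2.61, 2.61], [-0.41, 2.15], [-1.48, 1.57], [0, 2.5], [-1.57, 4.71], [0.05, 1.97], [-2.85, 2.85]. Speed limits (rad/s): [2.79, 2.79, 3.14, 3.14, 3.14, 3.14, 3.14].

## Interface

Orientations are given as a unit quaternion [w, x, y, z].
In Python, from bench import manip, eyes, order gives the robot as it stands.
- The arm moves only by the tool send_rows, never from a script. Its argument "deltas" is a list of rows, each a list of 7 numbers: the shift along the world's x, y, z in m, then the turn, a rotation vector about the world's x, y, z in rad, then the finger opening in m, from 0 to 0.0854. A call has 1 to 5 rows; each row shifts and turns the commanded pose from where the row before left it; what a row does not reach is not made up. A row lasts 1/12 s, in which the tool goes at most 41.7 mm and 7.16 degrees, less where a joint would pass 70% of its speed; a pose out of reach is approached as far as the arm can. A call is refused whole if a number of a shift passes 0.0417 or a number of a turn 0.125, either way. A call with a gripper value outside its range is refused whole. The fingers move at their own pace and stop on an object; the grip force is fixed at half the most. Time passes only in rows, so rows that do not move let the fingers close. It gives the time, the measured TCP pose, the force, the opening and the grip force at its end, in the units of the state.
- manip.get_state(): the state, without advancing time (a new reading comes with each control period).
- eyes.camera(name): name is "side" or "top"; returns a dict with "color" (420x560x3 uint8, red, green, blue), "camera_matrix" (3x3 intrinsics, pixels), "origin" and "orientation" of the camera in the world. Camera axes: x right, y up, looking along -z (the intrinsics and any distortion apply to the point x, -y, -z); pixel columns grow to the right and rows downward; lengths in m; the calibration is good to about 2 mm. A picture is of the moment at which its call begins. There is no depth.
- order.hand_in(): hands the job in; it is judged then, once.
The state is a dict: "time_s": time; "joints": joint angles; "qd": joint speeds; "effort": joint torques, N m; "tool_pos": TCP position; "orientation": TCP orientation; "ft_force": force on the tool from outside, world axes, zero at the start; "wrist_torque": the same for the moment, N m; "finger_gap": opening from 0.0 (shut) to 1.0 (fully open); "grasp_force": force on a finger pad.
Only numpy, scipy, OpenCV 4.12 (cv2) and the standard library are available. Lean on these libraries where they do the work, as an engineer would, in place of code of your own. Each camera call takes 0.05 s, during which the arm holds its last target. There are 200 camera calls.

## Working session

There is one attempt and no reset: what is moved stays moved. The work goes in short steps, Python scripts to look and compute and a tool call to move; the robot and the scene stay as the last step left them, time stands still between calls to the robot, and variables do not carry over. Pictures are saved under pics/ and viewed, at most 10 in all, crops included, and the job is handed in when it is done.

Besides the shell and the picture viewer there is one more tool, called after "Call:" as name([rows], argument=value, ...), one row to a line, values as JSON. send_rows: Moves the arm, as the interface text tells. Its arguments: {"type":"object","properties":{"deltas":{"type":"array","items":{"type":"array","items":{"type":"number"}}}},"required":["deltas"]}

```bash
mkdir -p pics; ls
python3 - <<'E'
from bench import manip, eyes
import cv2,json,numpy as np
s=manip.get_state();print(s)
for n in("top","side"):
    c=eyes.camera(n);cv2.imwrite(f"pics/{n}0.png",c["color"][:,:,::-1])
    print(n,{k:(np.array(v).tolist()) for k,v in c.items() if k!="color"})
E
```

```text
pics
{'time_s': 0.0, 'joints': array([-1.19879521,  0.38385396,  0.04381422,  1.5995935 , -0.01789419,
        1.16117177, -0.04991931]), 'qd': array([-0.0015743 ,  0.00046979, -0.00033629,  0.00169504,  0.00011398,
        0.00055721, -0.00046811]), 'effort': array([ 1.82432559e-04, -4.33452129e+01,  1.02451801e+00, -2.49518949e+01,
        1.06550448e-02,  1.14420278e-02, -2.91276464e-06]), 'tool_pos': array([0.29382918, 0.5787375 , 0.22986554]), 'orientation': array([-2.37831304e-04,  2.32706800e-01,  9.72546045e-01, -1.29558027e-03]), 'ft_force': array([-0.14371611, -0.05704838,  0.19658543]), 'wrist_torque': array([-0.00069182,  0.01003368,  0.0193687 ]), 'grasp_force': 0.0, 'finger_gap': 1.003242797938603}
top {'camera_matrix': [[431.9365545844693, 0.0, 281.05956779370615], [0.0, 431.9365545844693, 217.1060106844146], [0.0, 0.0, 1.0]], 'origin': [0.43818697333622547, 7.630578391349958e-05, 0.8912418105194425], 'orientation': [0.714789553881663, 0.024566932706314073, -0.03615117657469304, -0.6979723862097424]}
side {'camera_matrix': [[386.14981146400334, 0.0, 280.2718596914257], [0.0, 386.14981146400334, 210.61004493456983], [0.0, 0.0, 1.0]], 'origin': [0.3899121255205341, 0.6208332186546485, 0.6404506694302229], 'orientation': [-0.10423028946310159, -0.046847103388791646, 0.39588659081427335, 0.9111614581817923]}
```

View pics/top0.png

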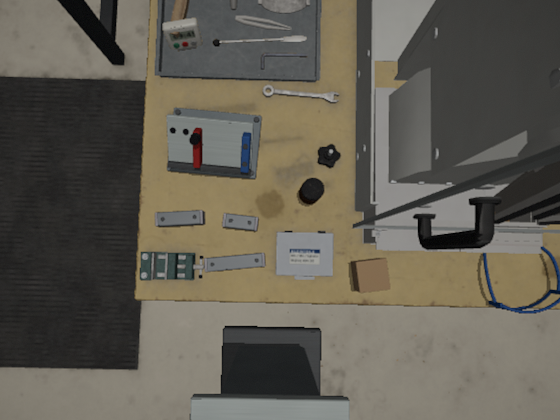

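View pics/side0.png

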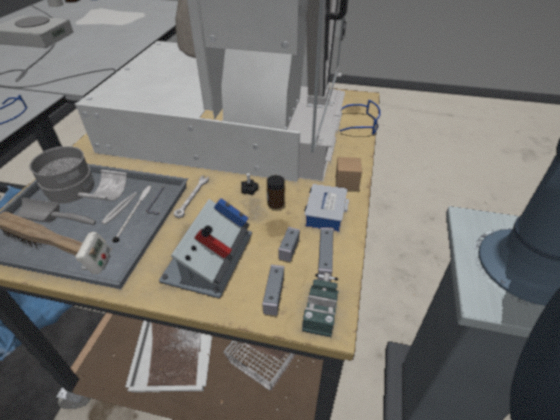

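The top view shows the red stop at about (197,148) and the blue stop at (246,153). The inner gap is about 38 px, or roughly 75 mm, and both plugs lie beyond red at (172,131) and (185,131). That means the 78 mm gap and bar_70. The bars are at (240,221) about 70 mm, (180,218) about 95 mm and (235,262) about 120 mm. In the side view the short bar is at (289,245) and the jig at (207,245). I'll zoom in to measure.

Run:
```python
import cv2
for n,(x0,y0,w,h,s) in dict(top=(160,102,110,132,4.5),side=(160,195,150,105,5.3)).items():
    im=cv2.imread(f"pics/{n}0.png")[y0:y0+h,x0:x0+w]
    im=cv2.resize(im,None,fx=s,fy=s,interpolation=cv2.INTER_CUBIC)
    for k in range(0,w,10):cv2.line(im,(int((k+.5)*s),0),(int((k+.5)*s),5),(0,255,255),1);cv2.putText(im,str(x0+k),(int(k*s),15),0,.35,(0,255,255),1)
    for k in range(0,h,10):cv2.line(im,(0,int((k+.5)*s)),(5,int((k+.5)*s)),(0,255,255),1);cv2.putText(im,str(y0+k),(6,int((k+.5)*s)+4),0,.35,(0,255,255),1)
    cv2.imwrite(f"pics/{n}0c.png",im);print(im.shape)
```

```text
(594, 495, 3)
(556, 795, 3)
```

View pics/top0c.png

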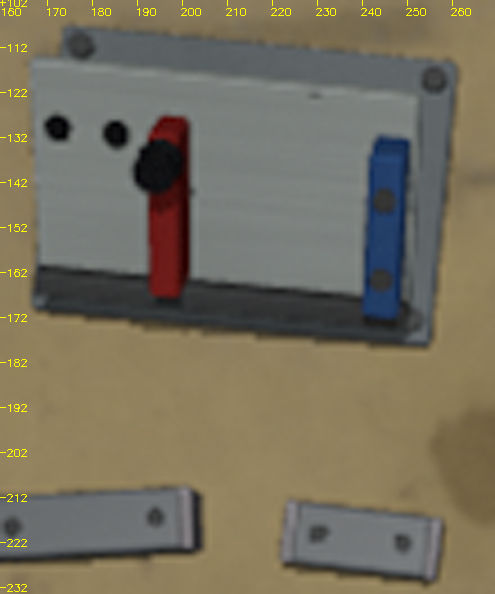

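View pics/side0c.png

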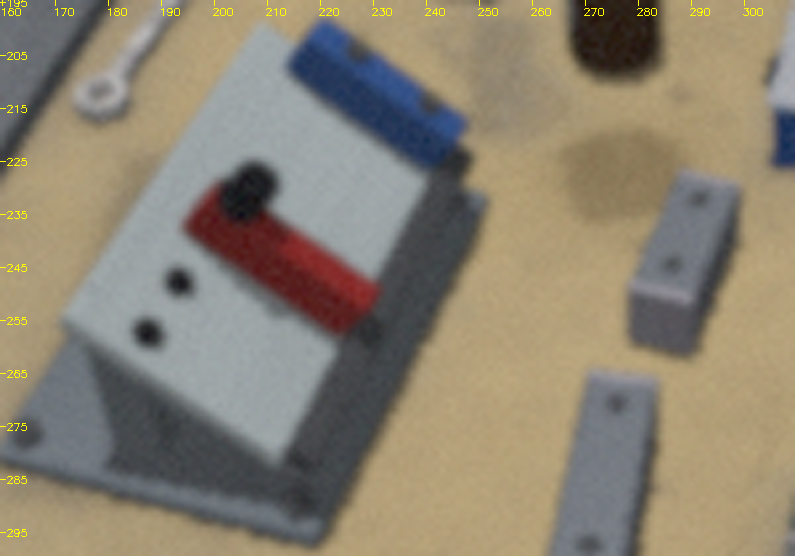

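```bash
cat > h.py <<'E'
import numpy as np,cv2,pickle
from scipy.spatial.transform import Rotation as R
from scipy.optimize import least_squares
q2R=lambda q:R.from_quat(np.r_[q[1:],q[0]])
CAM={'top':([[431.9365545844693,0,281.05956779370615],[0,431.9365545844693,217.1060106844146],[0,0,1]],[0.43818697333622547,7.630578391349958e-05,0.8912418105194425],[0.714789553881663,0.024566932706314073,-0.03615117657469304,-0.6979723862097424]),
'side':([[386.14981146400334,0,280.2718596914257],[0,386.14981146400334,210.61004493456983],[0,0,1]],[0.3899121255205341,0.6208332186546485,0.6404506694302229],[-0.10423028946310159,-0.046847103388791646,0.39588659081427335,0.9111614581817923])}
CROP=dict(top=(160,102,4.5),side=(160,195,5.3))
def proj(n,P):
    K,o,q=CAM[n];p=(np.atleast_2d(P)-o)@q2R(q).as_matrix()
    p=p*[1,-1,-1];p=p@np.array(K).T;return p[:,:2]/p[:,2:]
def c2p(n,c): x,y,s=CROP[n];return (np.atleast_2d(c)+.5)/s+[x-.5,y-.5]
def p2c(n,p): x,y,s=CROP[n];return (p-[x-.5,y-.5])*s-.5
def tri(a,b):
    f=lambda P:np.r_[(proj('top',P)-a).ravel(),(proj('side',P)-b).ravel()]
    r=least_squares(f,[.45,.1,.03]);return r.x,r.fun
def bedR(yaw): return R.from_euler('z',yaw)*R.from_euler('y',-35,degrees=True)
def bed(v,P): return bedR(v[3]).apply(np.atleast_2d(P)/1000)+v[:3]
def bar(v,P): return R.from_euler('z',v[3]).apply(np.atleast_2d(P)/1000)+v[:3]
E
cat > fit.py <<'E'
from h import *
t=c2p('top',[(285,500),(442,517),(434,581),(281,564)]);s=c2p('side',[(630,283),(682,171),(741,186),(692,297)])
P=[]
for a,b in zip(t,s):
    x,e=tri(a,b);P.append(x);print('bar corner',(x*1e3).round(1),e.round(2))
P=np.array(P);print('len',np.linalg.norm(P[0]-P[1]),np.linalg.norm(P[3]-P[2]),'wid',np.linalg.norm(P[0]-P[3]),np.linalg.norm(P[1]-P[2]))
B=[(14,35,34),(14,-35,34),(-14,-35,34),(-14,35,34)]
f=lambda v:np.r_[(proj('top',bar(v,B))-t).ravel(),(proj('side',bar(v,B))-s).ravel()]
rb=least_squares(f,[.44,.08,0,0],loss='soft_l1');print('bar',rb.x.round(4),rb.fun.round(1))
obs=[('top',(64,135,2.5),(58,128)),('top',(64,110,2.5),(116,134)),('side',(64,135,2.5),(148,333)),('side',(64,110,2.5),(179,282)),
('top',(64,85,46),(157,167)),('top',(1,0,28),(363,317)),('top',(1,-16,28),(398,320)),('top',(1,78,28),(182,297)),('top',(1,92,28),(150,297)),
('side',(1,78,28),(380,288)),('side',(1,-16,28),(468,122)),('top',(75,0,0),(375,137)),('top',(75,78,0),(187,120))]
def g(v): return np.concatenate([(proj(n,bed(v,p))-c2p(n,c)).ravel() for n,p,c in obs])
rj=least_squares(g,[.53,.07,.05,0],loss='soft_l1');print('bed',rj.x.round(4));print(g(rj.x).reshape(-1,2).round(1).tolist())
pickle.dump((rb.x,rj.x),open('fit.pkl','wb'))
def box(x,y,z): 
    c=np.array([[i,j,k] for i in x for j in y for k in z],float)
    return c,[(a,b) for a in range(8) for b in range(a) if bin(a^b).count('1')==1]
for n in CAM:
    im=cv2.imread(f'pics/{n}0c.png')
    for fn,v,b in [(bar,rb.x,box((-14,14),(-35,35),(0,34))),(bed,rj.x,box((1,75),(-16,0),(0,28))),(bed,rj.x,box((1,75),(78,92),(0,28))),(bed,rj.x,box((-12,0),(-20,150),(0,10)))]:
        p=p2c(n,proj(n,fn(v,b[0]))).round().astype(int)
        for i,j in b[1]:cv2.line(im,tuple(map(int,p[i])),tuple(map(int,p[j])),(0,255,0),1)
    for y in (85,110,135): cv2.circle(im,tuple(p2c(n,proj(n,bed(rj.x,(64,y,3 if y>100 else 46))))[0].astype(int).tolist()),3,(0,255,255),-1)
    globals()['im_'+n]=im
h=594;cv2.imwrite('pics/ov%s.png'%__import__('sys').argv[1],np.hstack([cv2.resize(im_top,(333,400)),cv2.resize(im_side,(465,325)).copy() if 0 else cv2.copyMakeBorder(cv2.resize(im_side,(465,325)),0,75,0,0,0)]))
E
python3 fit.py 1
```

```text
bar corner [517.2 102.3  36.3] [ 0.03  0.34 -0.36 -0.05]
bar corner [511.6  33.1  31.7] [ 0.04  0.43 -0.47 -0.07]
bar corner [484.4  36.   31.6] [-0.02 -0.21  0.23  0.03]
bar corner [490.4 103.3  35.7] [-0.03 -0.41  0.43  0.06]
len 0.0695624250378713 0.0677192098480788 wid 0.026779312800858004 0.027362970366077464
bar [ 5.009e-01  6.870e-02 -3.000e-04 -8.880e-02] [ 0.2  0.1  0.2  0.3  0.4 -0.  -0.7 -0.2 -0.7  0.7 -0.5 -0.9  0.6 -0.9
  0.4  1.3]
bed [ 0.611   0.0681  0.0379 -0.067 ]
[[0.1, 0.0], [0.2, -0.1], [-0.3, 0.2], [-0.2, 0.3], [-0.7, 1.6], [-0.3, -0.1], [0.1, 0.0], [-0.1, 0.7], [-0.2, 0.0], [0.5, -0.1], [0.4, -0.2], [0.2, -1.4], [1.3, -1.4]]
```

View pics/ov1.png

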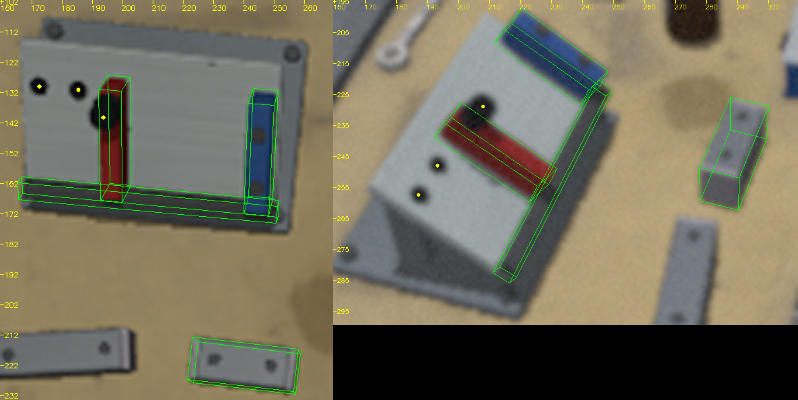

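The overlay fits both views to about a pixel. bar_70 is at (0.501, 0.069), yaw -0.089. Its top measures 32–36 mm high, length 68–70 mm and width 27 mm. The bed origin is (0.611, 0.068, 0.038), yaw -0.067. Now moving above the bar.

Call:
send_rows([
  [0.0138, -0.034, 0, 0, 0, -0.0793, 0.06],
  [0.0138, -0.034, 0, 0, 0, -0.0793, 0.06],
  [0.0138, -0.034, 0, 0, 0, -0.0793, 0.06],
  [0.0138, -0.034, 0, 0, 0, -0.0793, 0.06],
  [0.0138, -0.034, 0, 0, 0, -0.0793, 0.06],
])

```text
time_s: 0.52
tool_pos: [0.3634, 0.4075, 0.2306]
orientation: [-0.0, 0.421, 0.907, -0.001]
ft_force: [0.2, -0.2, -0.1]
finger_gap: 0.7
grasp_force: 0.0
```

Call:
send_rows([
  [0.0138, -0.034, 0, 0, 0, -0.0793, 0.06],
  [0.0138, -0.034, 0, 0, 0, -0.0793, 0.06],
  [0.0138, -0.034, 0, 0, 0, -0.0793, 0.06],
  [0.0138, -0.034, 0, 0, 0, -0.0793, 0.06],
  [0.0138, -0.034, 0, 0, 0, -0.0793, 0.06],
])

```text
time_s: 0.93
tool_pos: [0.4322, 0.2376, 0.2309]
orientation: [-0.0, 0.592, 0.806, -0.0]
ft_force: [-0.8, -0.3, 0.2]
finger_gap: 0.707
grasp_force: 0.0
```

Call:
send_rows([
  [0.0138, -0.034, -0.02, 0, 0, -0.0793, 0.06],
  [0.0138, -0.034, -0.02, 0, 0, -0.0793, 0.06],
  [0.0138, -0.034, -0.02, 0, 0, -0.0793, 0.06],
  [0.0138, -0.034, -0.02, 0, 0, -0.0793, 0.06],
  [0.0138, -0.034, -0.02, 0, 0, -0.0793, 0.06],
])

```text
time_s: 1.35
tool_pos: [0.501, 0.0685, 0.1307]
orientation: [-0.0, 0.739, 0.674, 0.0]
ft_force: [0.5, 0.1, 0.0]
finger_gap: 0.7
grasp_force: 0.0
```

Call:
send_rows([
  [0, 0, 0, 0, 0, 0, 0.06],
  [0, 0, 0, 0, 0, 0, 0.06],
])

```text
time_s: 1.52
tool_pos: [0.4999, 0.0666, 0.1299]
orientation: [-0.0, 0.74, 0.673, -0.002]
ft_force: [-0.8, 0.7, 0.2]
finger_gap: 0.701
grasp_force: 0.0
```

Call:
send_rows([
  [0, 0, -0.028, 0, 0, 0, 0.06],
  [0, 0, -0.028, 0, 0, 0, 0.06],
  [0, 0, -0.028, 0, 0, 0, 0.06],
  [0, 0.001, -0.022, 0, 0, 0, 0.06],
  [0, 0.001, -0.011, 0, 0, 0, 0.06],
])

```text
time_s: 1.93
tool_pos: [0.4988, 0.0742, 0.0123]
orientation: [-0.002, 0.736, 0.677, -0.001]
ft_force: [0.2, 0.2, -0.9]
finger_gap: 0.705
grasp_force: 0.0
```

Call:
send_rows([
  [0, 0, 0, 0, 0, 0, 0.06],
  [0, 0, 0, 0, 0, 0, 0.06],
])

```text
time_s: 2.1
tool_pos: [0.5011, 0.0734, 0.0148]
orientation: [-0.0, 0.737, 0.676, 0.0]
ft_force: [-0.5, 0.4, 0.4]
finger_gap: 0.704
grasp_force: 0.0
```

Run:
```python
from bench import manip, eyes
import cv2,numpy as np
print(manip.get_state()['tool_pos'])
a=eyes.camera("top")["color"][:,:,::-1];b=eyes.camera("side")["color"][:,:,::-1]
print(manip.get_state()['tool_pos'])
z=lambda i:cv2.resize(i,(400,400),interpolation=cv2.INTER_CUBIC)
cv2.imwrite("pics/pre.png",np.hstack([z(a[160:280,180:300]),z(b[160:310,210:360])]))
```

```text
[0.50108121 0.07336671 0.01483344]
[0.50254852 0.07300323 0.01607637]
```

View pics/pre.png

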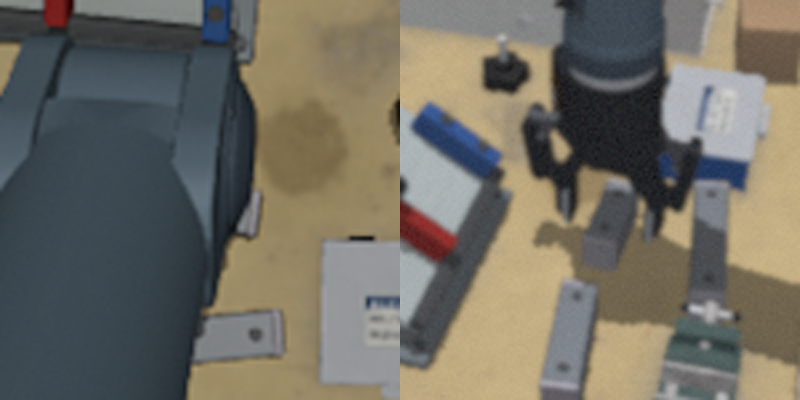

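The side view shows the fingers standing either side of bar_70 (crop at about (605,220)) and clear of the other bars. A small centring shift, then close.

Call:
send_rows([
  [0, -0.003, -0.001, 0, 0, 0, 0.06],
  [0, 0, 0, 0, 0, 0, 0.02],
  [0, 0, 0, 0, 0, 0, 0.02],
  [0, 0, 0, 0, 0, 0, 0.02],
  [0, 0, 0, 0, 0, 0, 0.02],
])

```text
time_s: 2.62
tool_pos: [0.5019, 0.069, 0.0145]
orientation: [0.0, 0.738, 0.675, 0.001]
ft_force: [-1.0, 0.4, 5.6]
finger_gap: 0.312
grasp_force: 60.2
```

Call:
send_rows([
  [0, 0, 0, 0, 0, 0, 0.02],
  [0, 0, 0, 0, 0, 0, 0.02],
  [0, 0, 0, 0, 0, 0, 0.02],
])

```text
time_s: 2.87
tool_pos: [0.5019, 0.069, 0.0145]
orientation: [0.0, 0.738, 0.675, 0.001]
ft_force: [-1.4, -0.8, 6.6]
finger_gap: 0.312
grasp_force: 60.3
```

Call:
send_rows([
  [0, 0, 0.02, 0, 0, 0, 0.02],
  [0, 0, 0.03, 0, 0, 0, 0.02],
  [0, 0, 0.04, 0, 0, 0, 0.02],
  [0, 0, 0.04, 0, 0, 0, 0.02],
  [0, 0, 0.03, 0, 0, 0, 0.02],
])

```text
time_s: 3.28
tool_pos: [0.5015, 0.0689, 0.1761]
orientation: [0.0, 0.738, 0.675, 0.001]
ft_force: [1.8, 0.2, -0.0]
finger_gap: 0.311
grasp_force: 59.5
```

Call:
send_rows([
  [0, 0, 0.01, -0.0082, -0.122, 0.0044, 0.02],
  [0, 0, 0, -0.0082, -0.122, 0.0044, 0.02],
  [0, 0, 0, -0.0082, -0.122, 0.0044, 0.02],
  [0, 0, 0, -0.0082, -0.122, 0.0044, 0.02],
  [0, 0, 0, -0.0082, -0.122, 0.0044, 0.02],
])

```text
time_s: 3.7
tool_pos: [0.4997, 0.0655, 0.182]
orientation: [0.195, 0.706, 0.656, 0.18]
ft_force: [0.3, -2.3, -1.4]
finger_gap: 0.313
grasp_force: 59.6
```

```bash
cat > tgt.py <<'E'
from h import *
from bench import manip
_,v=pickle.load(open('fit.pkl','rb'));s=manip.get_state()
Rb=bedR(v[3]);Rt=q2R(s['orientation'])
Rd=R.from_matrix(Rb.as_matrix()@np.array([[0,1,0],[1,0,0],[0,0,-1.]]).T)  # tool x=bed y, y=bed x, z=-bed z
print('tcp',s['tool_pos'].round(4),'in bed mm',(Rb.inv().apply(s['tool_pos']-v[:3])*1e3).round(1),'turn left',(Rd*Rt.inv()).as_rotvec().round(4),'F',s['ft_force'].round(1),s['finger_gap'],s['grasp_force'])
for p in [(17,39,74),(17,39,34),(17,39,17),(17,39,14),(14,39,14)]: print(p,(bed(v,p)[0]-s['tool_pos']).round(4))
E
python3 tgt.py
```

```text
tcp [0.4997 0.0655 0.182 ] in bed mm [ -8.2 -10.  181.7] turn left [-0.003  -0.0729  0.0076] F [ 0.3 -2.3 -1.4] 0.31291854060834273 59.60119843482971
(17, 39, 74) [ 0.0855  0.0434 -0.0738]
(17, 39, 34) [ 0.1084  0.0419 -0.1065]
(17, 39, 17) [ 0.1181  0.0412 -0.1205]
(17, 39, 14) [ 0.1198  0.0411 -0.1229]
(14, 39, 14) [ 0.1174  0.0413 -0.1246]
```

Call:
send_rows([
  [0.0164, 0.0082, -0.008, 0, -0.008, 0, 0.02],
  [0.0164, 0.0082, -0.012, 0, 0, 0, 0.02],
  [0.0164, 0.0082, -0.014, 0, 0, 0, 0.02],
  [0.0164, 0.0082, -0.016, 0, 0, 0, 0.02],
  [0.0164, 0.0082, -0.016, 0, 0, 0, 0.02],
])

```text
time_s: 4.12
tool_pos: [0.5843, 0.1064, 0.116]
orientation: [0.198, 0.706, 0.655, 0.181]
ft_force: [-0.2, 0.5, -0.7]
finger_gap: 0.313
grasp_force: 59.7
```

Call:
send_rows([
  [0, 0, 0, 0, 0, 0, 0.02],
  [0, 0, 0, 0, 0, 0, 0.02],
  [0, 0, 0, 0, 0, 0, 0.02],
])

```text
time_s: 4.37
tool_pos: [0.5832, 0.1052, 0.1165]
orientation: [0.198, 0.707, 0.655, 0.18]
ft_force: [-0.2, -1.5, -0.0]
finger_gap: 0.312
grasp_force: 59.5
```

```bash
python3 tgt.py
python3 - <<'E'
from bench import manip, eyes
import cv2,numpy as np
a=eyes.camera("top")["color"][:,:,::-1];b=eyes.camera("side")["color"][:,:,::-1]
cv2.imwrite("pics/hov_t.png",a);cv2.imwrite("pics/hov_s.png",b)
z=lambda i:cv2.resize(i,(400,400),interpolation=cv2.INTER_CUBIC)
cv2.imwrite("pics/hov.png",np.hstack([z(a[100:200,160:260]),z(b[180:300,160:280])]))
E
python3 tgt.py|head -1
```

```text
tcp [0.5832 0.1052 0.1165] in bed mm [20.3 35.2 81.8] turn left [-0.0005 -0.0683  0.0105] F [-0.2 -1.5 -0. ] 0.3121866089023012 59.51713800430298
(17, 39, 74) [ 0.002   0.0037 -0.0083]
(17, 39, 34) [ 0.0249  0.0022 -0.041 ]
(17, 39, 17) [ 0.0346  0.0015 -0.055 ]
(17, 39, 14) [ 0.0363  0.0014 -0.0574]
(14, 39, 14) [ 0.0339  0.0016 -0.0591]
tcp [0.5835 0.1054 0.1176] in bed mm [21.2 35.4 82.4] turn left [-0.0022 -0.0666  0.0106] F [-0.5  0.5 -1.4] 0.31265486080417787 59.51658546924591
```

View pics/hov.png

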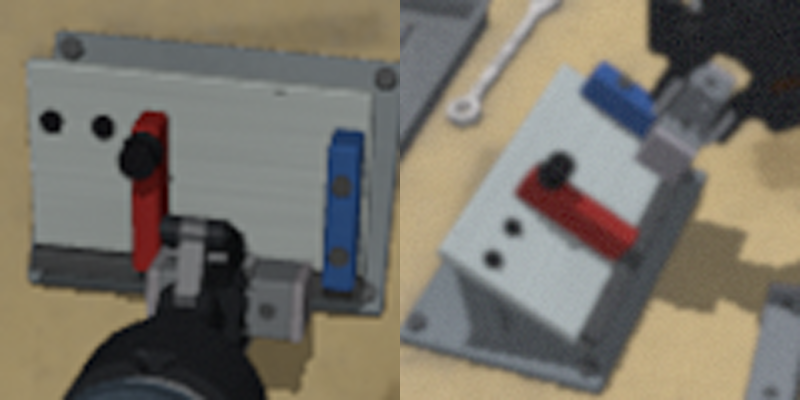

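Call:
send_rows([
  [0.004, 0.001, -0.006, 0, -0.033, 0.005, 0.02],
  [0.004, 0.001, -0.006, 0, -0.033, 0.0055, 0.02],
  [0.0037, 0.0008, -0.006, 0, 0, 0, 0.02],
  [0.002, 0, -0.0055, 0, 0, 0, 0.02],
  [0, 0, 0, 0, 0, 0, 0.02],
])

```text
time_s: 4.88
tool_pos: [0.5974, 0.1095, 0.0931]
orientation: [0.218, 0.696, 0.652, 0.205]
ft_force: [-0.4, 0.3, -1.2]
finger_gap: 0.313
grasp_force: 59.6
```

Call:
send_rows([
  [0, 0, 0, 0, 0, 0, 0.02],
  [0, 0, 0, 0, 0, 0, 0.02],
])

```text
time_s: 5.05
tool_pos: [0.5981, 0.1087, 0.094]
orientation: [0.219, 0.697, 0.651, 0.206]
ft_force: [-0.0, 0.4, -1.9]
finger_gap: 0.31
grasp_force: 59.6
```

```bash
cat > ov.py <<'E'
from h import *
from bench import manip, eyes
import sys
n0,h0,d=sys.argv[1],float(sys.argv[2]),float(sys.argv[3])
_,v=pickle.load(open('fit.pkl','rb'));s=manip.get_state();Rt=q2R(s['orientation']).as_matrix()
E=[(a,b) for a in range(8) for b in range(a) if bin(a^b).count('1')==1]
c=np.array([[i+d,j,h0-k] for i in(-35,35) for j in(-14,14) for k in(0,34)])/1000
W=c@Rt.T+s['tool_pos'];out=[]
for n,(x,y,w) in dict(top=(170,110,90),side=(180,185,90)).items():
    f=400/w;im=cv2.resize(eyes.camera(n)['color'][y:y+w,x:x+w,::-1],(400,400),interpolation=cv2.INTER_CUBIC)
    for W_,col in((W,(0,255,0)),(bed(v,[[i,j,k] for i in(1,75) for j in(-16,0) for k in(0,28)]),(255,255,0)),(bed(v,[[i,j,k] for i in(1,75) for j in(78,92) for k in(0,28)]),(0,255,255))):
        p=((proj(n,W_)-[x-.5,y-.5])*f-.5).round().astype(int).tolist()
        for i,j in E:cv2.line(im,p[i],p[j],col,1)
    out.append(im)
cv2.imwrite(f'pics/{n0}.png',np.hstack(out))
E
python3 tgt.py; python3 ov.py hov2 14 0
```

```text
tcp [0.5981 0.1087 0.094 ] in bed mm [19.4 39.7 54.9] turn left [-0.0026 -0.0006 -0.0001] F [-0.   0.4 -1.9] 0.3097138452809953 59.63047921657562
(17, 39, 74) [-0.013   0.0002  0.0143]
(17, 39, 34) [ 0.0099 -0.0013 -0.0185]
(17, 39, 17) [ 0.0197 -0.002  -0.0324]
(17, 39, 14) [ 0.0214 -0.0021 -0.0348]
(14, 39, 14) [ 0.0189 -0.0019 -0.0366]
```

View pics/hov2.png

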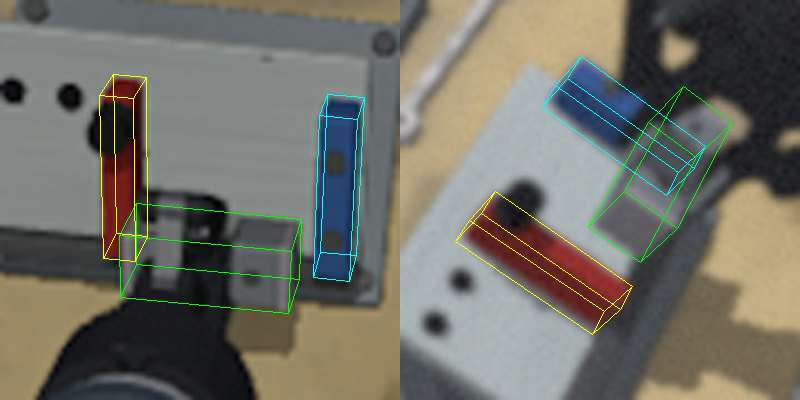

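The bar model (green) matches the held bar within about 1 px in both views, and it sits centred between the stops. Descending.

Call:
send_rows([
  [0.0045, -0.0004, -0.007, 0, 0, 0, 0.02],
  [0.0045, -0.0004, -0.007, 0, 0, 0, 0.02],
  [0.0045, -0.0004, -0.007, 0, 0, 0, 0.02],
  [0.004, -0.0003, -0.007, 0, 0, 0, 0.02],
  [0.002, -0.0003, -0.0035, 0, 0, 0, 0.02],
])

```text
time_s: 5.57
tool_pos: [0.6142, 0.107, 0.068]
orientation: [0.219, 0.697, 0.652, 0.205]
ft_force: [-0.7, -0.3, -0.9]
finger_gap: 0.314
grasp_force: 59.6
```

Call:
send_rows([
  [0, 0, 0, 0, 0, 0, 0.02],
  [0, 0, 0, 0, 0, 0, 0.02],
])

```text
time_s: 5.73
tool_pos: [0.614, 0.1066, 0.0682]
orientation: [0.219, 0.697, 0.651, 0.205]
ft_force: [0.2, 0.9, -1.2]
finger_gap: 0.314
grasp_force: 59.6
```

```bash
python3 tgt.py
```

```text
tcp [0.614  0.1066 0.0682] in bed mm [17.7 38.6 24.6] turn left [-0.0008 -0.0011  0.0005] F [ 0.2  0.9 -1.2] 0.3144285112612151 59.62965667247772
(17, 39, 74) [-0.0288  0.0023  0.04  ]
(17, 39, 34) [-0.0059  0.0008  0.0073]
(17, 39, 17) [ 0.0038  0.0001 -0.0067]
(17, 39, 14) [ 0.0055  0.     -0.0091]
(14, 39, 14) [ 0.0031  0.0002 -0.0108]
```

Call:
send_rows([
  [0.002, 0, -0.0035, 0, 0, 0, 0.02],
  [0.002, 0, -0.0033, 0, 0, 0, 0.02],
  [0.0006, 0, -0.0008, 0, 0, 0, 0.02],
  [0, 0, 0, 0, 0, 0, 0.02],
])

```text
time_s: 6.07
tool_pos: [0.618, 0.1072, 0.0617]
orientation: [0.219, 0.697, 0.651, 0.206]
ft_force: [-10.5, -0.4, 10.7]
finger_gap: 0.312
grasp_force: 61.6
```

```bash
python3 tgt.py
```

```text
tcp [0.618  0.1072 0.0617] in bed mm [17.2 39.5 17. ] turn left [-0.002   0.     -0.0001] F [-10.5  -0.4  10.7] 0.31188818681632424 61.605881452560425
(17, 39, 74) [-0.0329  0.0017  0.0466]
(17, 39, 34) [-0.01    0.0002  0.0138]
(17, 39, 17) [-0.0002 -0.0005 -0.0001]
(17, 39, 14) [ 0.0015 -0.0006 -0.0026]
(14, 39, 14) [-0.001  -0.0004 -0.0043]
```

Contact on the bed: about 15 N along its normal, TCP 17 mm above the bed. Now slide down to the ledge, easing the press slightly.

Call:
send_rows([
  [-0.001, 0, 0, 0, 0, 0, 0.02],
  [-0.0008, 0, -0.0006, 0, 0, 0, 0.02],
  [-0.0008, 0, -0.0006, 0, 0, 0, 0.02],
])

```text
time_s: 6.32
tool_pos: [0.6171, 0.1072, 0.061]
orientation: [0.22, 0.697, 0.651, 0.206]
ft_force: [-3.6, -0.4, 9.4]
finger_gap: 0.316
grasp_force: 61.0
```

```bash
python3 tgt.py|head -1
```

```text
tcp [0.6171 0.1072 0.061 ] in bed mm [16.1 39.4 17. ] turn left [-0.0007  0.0023  0.0003] F [-3.6 -0.4  9.4] 0.31589251566445803 60.97265839576721
```

Call:
send_rows([
  [-0.0012, 0, -0.0008, 0, 0, 0, 0.02],
  [-0.0012, 0, -0.0008, 0, 0, 0, 0.02],
  [0, 0, 0, 0, 0, 0, 0.02],
])

```text
time_s: 6.57
tool_pos: [0.6159, 0.1073, 0.0603]
orientation: [0.221, 0.696, 0.651, 0.207]
ft_force: [-2.6, -0.3, 7.4]
finger_gap: 0.309
grasp_force: 60.6
```

```bash
python3 tgt.py|head -1
```

```text
tcp [0.6159 0.1073 0.0603] in bed mm [14.7 39.4 17. ] turn left [-0.0008  0.0044  0.0007] F [-2.6 -0.3  7.4] 0.3091583614804494 60.63616454601288
```

Call:
send_rows([
  [-0.0012, 0, -0.0008, 0, 0, 0, 0.02],
  [-0.0012, 0, -0.0008, 0, 0, 0, 0.02],
  [0, 0, 0, 0, 0, 0, 0.02],
])

```text
time_s: 6.82
tool_pos: [0.6154, 0.1073, 0.06]
orientation: [0.222, 0.696, 0.65, 0.208]
ft_force: [0.4, -0.6, 6.4]
finger_gap: 0.315
grasp_force: 60.4
```

```bash
python3 tgt.py|head -1
```

```text
tcp [0.6154 0.1073 0.06  ] in bed mm [14.1 39.4 17. ] turn left [-0.      0.0076  0.0006] F [ 0.4 -0.6  6.4] 0.3145744561925645 60.364070534706116
```

Call:
send_rows([
  [-0.0016, 0, -0.0011, 0, 0, 0, 0.02],
  [-0.0008, 0, -0.0006, 0, 0, 0, 0.02],
  [0, 0, 0, 0, 0, 0, 0.02],
])

```text
time_s: 7.07
tool_pos: [0.6153, 0.1073, 0.06]
orientation: [0.224, 0.696, 0.65, 0.209]
ft_force: [4.2, -0.1, 7.2]
finger_gap: 0.31
grasp_force: 60.2
```

```bash
python3 tgt.py|head -1; python3 ov.py place 17 0
```

```text
tcp [0.6153 0.1073 0.06  ] in bed mm [14.  39.4 17.1] turn left [0.0004 0.0118 0.0013] F [ 4.2 -0.1  7.2] 0.31023722976709117 60.2173787355423
```

View pics/place.png

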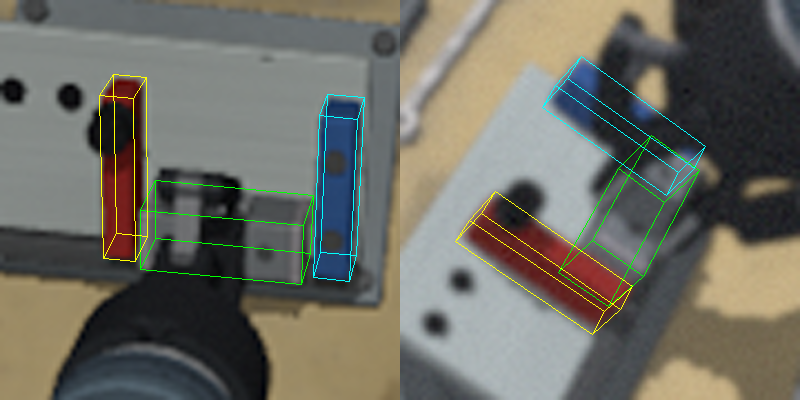

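The bar stalled at x = 14.0 mm against the ledge, flat on the bed and between the stops. I'll level out the 0.7° of tilt and release.

Call:
send_rows([
  [0.0008, 0, 0.0006, 0, 0.011, 0, 0.02],
  [0, 0, 0, 0, 0, 0, 0.02],
])

```text
time_s: 7.33
tool_pos: [0.6155, 0.1073, 0.0599]
orientation: [0.219, 0.697, 0.651, 0.205]
ft_force: [3.2, 0.1, 5.4]
finger_gap: 0.314
grasp_force: 60.5
```

```bash
python3 tgt.py|head -1
```

```text
tcp [0.6155 0.1073 0.0599] in bed mm [14.1 39.4 17. ] turn left [-0.0001 -0.0014  0.0015] F [3.2 0.1 5.4] 0.3143417188416301 60.47206521034241
```

Call:
send_rows([
  [0, 0, 0, 0, 0, 0, 0.032],
  [0, 0, 0, 0, 0, 0, 0.04],
  [0, 0, 0, 0, 0, 0, 0.05],
  [0, 0, 0, 0, 0, 0, 0.05],
  [0, 0, 0, 0, 0, 0, 0.05],
])

```text
time_s: 7.75
tool_pos: [0.6078, 0.1067, 0.0537]
orientation: [0.215, 0.698, 0.653, 0.2]
ft_force: [0.7, -0.2, 0.6]
finger_gap: 0.585
grasp_force: 0.0
```

Released. The stored push let the hand drift about 9 mm downhill, so I'll recentre it and then back straight out along the bed normal.

Call:
send_rows([
  [0.0035, 0, 0.0025, 0, 0, 0, 0.055],
  [0.0035, 0, 0.0025, 0, 0, 0, 0.055],
  [0, 0, 0, 0, 0, 0, 0.055],
])

```text
time_s: 8.0
tool_pos: [0.6163, 0.1069, 0.0597]
orientation: [0.216, 0.698, 0.653, 0.201]
ft_force: [0.5, -0.2, -0.3]
finger_gap: 0.641
grasp_force: 0.0
```

```bash
python3 tgt.py|head -1
```

```text
tcp [0.6163 0.1069 0.0597] in bed mm [14.7 39.1 16.3] turn left [ 0.0001 -0.0125  0.0002] F [ 0.5 -0.2 -0.3] 0.6405102733353325 0.0
```

Call:
send_rows([
  [-0.0057, 0.0004, 0.0082, 0, 0, 0, 0.055],
  [-0.0115, 0.0008, 0.0164, 0, 0, 0, 0.055],
  [-0.0172, 0.0011, 0.0246, 0, 0, 0, 0.055],
  [-0.02, 0.001, 0.03, 0, 0, 0, 0.055],
  [-0.02, 0.001, 0.03, 0, 0, 0, 0.055],
])

```text
time_s: 8.42
tool_pos: [0.5423, 0.1105, 0.1658]
orientation: [0.216, 0.698, 0.653, 0.2]
ft_force: [0.9, 0.2, 1.7]
finger_gap: 0.645
grasp_force: 0.0
```

Call:
send_rows([
  [-0.02, 0.035, 0.02, 0, 0, 0, 0.055],
  [-0.02, 0.035, 0.02, 0, 0, 0, 0.055],
  [-0.02, 0.035, 0.02, 0, 0, 0, 0.055],
  [-0.01, 0.035, 0.01, 0, 0, 0, 0.055],
  [0, 0.035, 0, 0, 0, 0, 0.055],
])

```text
time_s: 8.83
tool_pos: [0.4776, 0.2808, 0.2347]
orientation: [0.216, 0.697, 0.652, 0.204]
ft_force: [0.3, 0.4, 0.2]
finger_gap: 0.646
grasp_force: 0.0
```

Call:
send_rows([
  [0, 0.035, 0, 0, 0, 0, 0.055],
  [0, 0.035, 0, 0, 0, 0, 0.055],
  [0, 0.03, 0, 0, 0, 0, 0.055],
  [0, 0, 0, 0, 0, 0, 0.055],
  [0, 0, 0, 0, 0, 0, 0.055],
])

```text
time_s: 9.25
tool_pos: [0.4779, 0.3803, 0.2309]
orientation: [0.216, 0.697, 0.654, 0.202]
ft_force: [0.0, -0.6, 0.2]
finger_gap: 0.642
grasp_force: 0.0
```

```bash
cat > fin.py <<'E'
from h import *
from bench import eyes
_,v=pickle.load(open('fit.pkl','rb'))
E=[(a,b) for a in range(8) for b in range(a) if bin(a^b).count('1')==1]
out=[]
for n,(x,y,w) in dict(top=(170,110,90),side=(180,185,90)).items():
    c=eyes.camera(n)['color'][:,:,::-1];cv2.imwrite(f'pics/fin_{n}.png',c)
    f=400/w;im=cv2.resize(c[y:y+w,x:x+w],(400,400),interpolation=cv2.INTER_CUBIC)
    p=((proj(n,bed(v,[[i,j,k] for i in(0,28) for j in(4,74) for k in(0,34)]))-[x-.5,y-.5])*f-.5).round().astype(int).tolist()
    im2=im.copy()
    for i,j in E:cv2.line(im2,p[i],p[j],(0,255,0),1)
    out.append(np.vstack([im,im2]))
cv2.imwrite('pics/fin.png',cv2.resize(np.hstack(out),(600,600)))
E
python3 fin.py
```

```text
(no output)
```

View pics/fin.png

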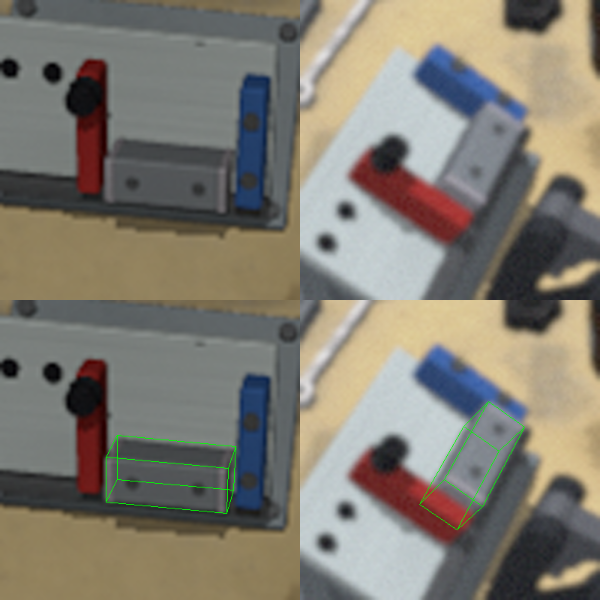

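I've used up my picture views, so I'll check numerically whether the bar sits squarely against the ledge.

```bash
cat > sq.py <<'E'
from h import *
from scipy.optimize import least_squares
_,v=pickle.load(open('fit.pkl','rb'))
g=cv2.cvtColor(cv2.imread('pics/fin_top.png'),cv2.COLOR_BGR2GRAY).astype(float)
np.set_printoptions(linewidth=220)
print('rows 150..182 at cols'); 
for c in (204,208,213,218,223,228,233,236): print(c,g[150:182,c].astype(int))
def onplane(px,z): # pixel -> bed coords at bed height z
    return np.array([least_squares(lambda u:(proj('top',bed(v,(u[0],u[1],z)))-p).ravel(),[14,39]).x for p in px])
def line(cols,r0,r1,sgn,z,name):
    P=[]
    for c in cols:
        d=sgn*np.diff(g[r0(c):r1(c)+1,c]);i=int(d.argmax());w=np.clip(d[max(0,i-2):i+3],0,None);P.append((c,r0(c)+max(0,i-2)+(w*np.arange(len(w))).sum()/w.sum()+.5))
    B=onplane(P,z);k=np.polyfit(B[:,1],B[:,0],1);print(name,'x at y=39: %.1f  angle deg %.2f'%(np.polyval(k,39),np.degrees(np.arctan(k[0]))),'res',np.std(B[:,0]-np.polyval(k,B[:,1])).round(2))
C=[c for c in range(205,236)]
mid=lambda c:int(167+(c-220)*.08)
line(C,lambda c:mid(c),lambda c:mid(c)+9,-1,34,'bar low top edge')
line(C,lambda c:mid(c)-9,lambda c:mid(c),1,34,'bar high top edge')
line(C,lambda c:mid(c)-20,lambda c:mid(c)-8,-1,0,'bar high bottom edge')
line(range(172,190),lambda c:int(160+(c-170)*.1)-4,lambda c:int(160+(c-170)*.1)+5,-1,10,'ledge top edge')
line(range(170,250),lambda c:int(116+(c-170)*.1)-5,lambda c:int(116+(c-170)*.1)+6,1,0,'bed top edge')
E
python3 sq.py
```

```text
rows 150..182 at cols
204 [127 120 102  88  84  84  77  85  95  83  85  84  83  83  83  84  84  84  85  83  66  46  55  47  57  93 111 109 116 127 127 127]
208 [128 113  70  67  68  69  69  79  93  86  84  85  83  70  51  54  70  82  84  85  70  41  58  52  54  73  78  75 102 132 129 129]
213 [129 122  92  66  70  71  70  71  85  94  84  85  84  83  84  84  84  83  83  84  75  48  50  58  50  61  79  77  75 102 129 127]
218 [129 129 114  70  68  69  70  67  79  94  87  84  84  84  83  83  83  83  84  84  84  69  42  57  53  55  73  79  77 104 132 130]
223 [129 129 123  93  67  69  70  71  73  85  92  84  85  84  84  85  84  84  83  84  84  74  47  49  55  48  60  77  77  75 102 130]
228 [127 129 131 112  65  69  70  70  69  82  95  87  85  85  80  63  51  54  69  83  84  83  68  43  57  53  51  68  76  75 103 129]
233 [126 129 130 120  88  67  68  70  70  74  87  92  84  85  85  84  84  84  84  84  83  85  76  47  50  57  49  61  79  77 105 134]
236 [126 128 130 127 104  64  70  74  77  78 100 117 106 106 105 106 105 103 105 104 102 102 106  92  45  56  48  59  80  76  74 102]
bar low top edge x at y=39: 1.3  angle deg 0.02 res 0.56
bar high top edge x at y=39: 27.5  angle deg -2.49 res 2.85
bar high bottom edge x at y=39: 26.2  angle deg 0.28 res 0.21
ledge top edge x at y=39: 2.8  angle deg 0.68 res 0.17
bed top edge x at y=39: 92.5  angle deg 0.55 res 1.04
```

```bash
cat > tilt.py <<'E'
from h import *
_,v=pickle.load(open('fit.pkl','rb'))
g=cv2.cvtColor(cv2.imread('pics/fin_top.png'),cv2.COLOR_BGR2GRAY).astype(float)
def cross(c,r,lev): # first subpixel crossing going up/down the column
    a=g[r:,c]; s=np.sign(a[0]-lev); i=np.argmax(np.sign(a-lev)!=s); return r+i-1+(a[i-1]-lev)/(a[i-1]-a[i])
T=[]
for c in (213,214,217,218,219,222,223,224):
    T.append((c,cross(c,145,98),cross(c,155,77),cross(c,167,64)))
T=np.array(T);print(T.round(1).tolist())
def pts(u,y):
    a=np.radians(u[2]);o=np.array([u[0],u[1]])
    f=lambda x,z:(o[0]+x*np.cos(a)-z*np.sin(a),y,o[1]+x*np.sin(a)+z*np.cos(a))
    return [f(28,0),f(28,34),f(0,34)]
def rowat(p,c): # row where the y-parallel line through p crosses column c
    q=proj('top',bed(v,[(p[0],p[1]-20,p[2]),(p[0],p[1]+20,p[2])]));return q[0,1]+(c-q[0,0])*(q[1,1]-q[0,1])/(q[1,0]-q[0,0])
for zf in (0,1.5,2.5):
    f=lambda w:np.concatenate([[rowat(p,c)-r for p,r in zip(pts((w[0],zf,w[1]),39),rr)] for c,*rr in T])
    r=least_squares(f,[0,0]);print('z',zf,'x %.2f tilt %.2f deg'%tuple(r.x),'rms px',np.sqrt((r.fun**2).mean()).round(2),r.fun.reshape(-1,3).mean(0).round(2))
E
python3 tilt.py
```

```text
[[213.0, 151.8, 157.4, 170.4], [214.0, 152.0, 157.5, 170.6], [217.0, 152.3, 157.7, 171.1], [218.0, 152.4, 157.8, 171.2], [219.0, 152.4, 157.7, 171.2], [222.0, 152.7, 158.2, 171.4], [223.0, 152.8, 158.3, 171.4], [224.0, 153.1, 158.4, 171.5]]
z 0 x -2.77 tilt -5.51 deg rms px 0.35 [-0.11 -0.33  0.45]
z 1.5 x -2.16 tilt -5.57 deg rms px 0.36 [-0.12 -0.34  0.47]
z 2.5 x -1.75 tilt -5.61 deg rms px 0.37 [-0.12 -0.35  0.48]
```

```bash
cat > slope.py <<'E'
import h; from h import *
src=open('fit.py').read();obs=eval(src[src.index('obs=[')+4:src.index('def g')])
def bed2(v,P): return (R.from_euler('z',v[3])*R.from_euler('y',-v[4],degrees=True)).apply(np.atleast_2d(P)/1000)+v[:3]
off=lambda v,n: v[5:7] if n=='side' else 0  # camera calibration slack, px
def G(v): return np.r_[np.concatenate([(proj(n,bed2(v,p))+off(v,n)-c2p(n,c)).ravel() for n,p,c in obs]),np.array(v[5:7])/1.5]
r=least_squares(G,[.611,.068,.038,-.067,35,0,0],loss='soft_l1');v=r.x;print(v.round(4));print(G(v)[:-2].reshape(-1,2).round(1).tolist())
T=eval(open('/dev/stdin').read())
for sl in (v[4],35):
    v2=v.copy()
    if sl==35: v2=least_squares(lambda w:G(np.r_[w[:4],35,w[4:]]),np.delete(v,4),loss='soft_l1').x;v2=np.insert(v2,4,35)
    def rowat(p,c):
        q=proj('top',bed2(v2,[(p[0],19,p[1]),(p[0],59,p[1])]));return q[0,1]+(c-q[0,0])*(q[1,1]-q[0,1])/(q[1,0]-q[0,0])
    def f(u):
        a=np.radians(u[1]);rot=lambda x,z:(u[0]+x*np.cos(a)-z*np.sin(a),x*np.sin(a)+z*np.cos(a))
        return [rowat(rot(*e),c)-r for c,*rr in T for e,r in zip([(28,0),(28,34),(0,34)],rr)]
    q=least_squares(f,[0,0]);print('slope %.1f'%sl,'bar x %.1f tilt %.1f'%tuple(q.x),'flat resid',np.reshape(f([0,0]),(-1,3)).mean(0).round(2))
E
echo "[[213,151.8,157.4,170.4],[218,152.4,157.8,171.2],[223,152.8,158.3,171.4]]" | python3 slope.py
```

```text
[ 0.6108  0.0682  0.0372 -0.0671 34.534  -0.0719 -0.353 ]
[[0.2, 0.1], [0.3, -0.0], [-0.4, 0.3], [-0.3, 0.4], [-0.7, 1.5], [-0.3, -0.0], [0.1, 0.1], [-0.1, 0.7], [-0.2, 0.1], [0.4, -0.2], [0.3, -0.3], [0.2, -1.3], [1.3, -1.3]]
slope 34.5 bar x -2.3 tilt -4.8 flat resid [-0.82  0.39  0.76]
slope 35.0 bar x -2.6 tilt -5.3 flat resid [-0.89  0.45  0.77]
```

The flat-bar residual (base edge about 1.3 px low relative to the top edge) matches the bias on the fixed stops (1.3–1.4 px). So the bar lies flat, with yaw within 0.5° of the ledge. I'll check the untouched objects for movement, then hand in.

Run:
```python
import cv2,numpy as np
from bench import order,eyes
a=cv2.imread('pics/top0.png').astype(int);b=eyes.camera('top')['color'][:,:,::-1].astype(int)
ok=True
for n,(x,y,w,h) in dict(bar95=(150,205,58,28),bar120=(200,248,70,28),jar=(295,172,36,36),knob=(312,140,36,32),carton=(345,252,50,46)).items():
    d=np.abs(a-b)[y:y+h,x:x+w].max(2);p=(d>40).mean();ok&=bool(p<.05);print(n,p.round(3))
if ok: print(order.hand_in())
```

```text
bar95 0.0
bar120 0.0
jar 0.0
knob 0.0
carton 0.0
the job is handed in; nothing more can be done
None
```

The 70 mm bar is in the 78 mm gap, against the ledge and measured flat on the bed to within camera accuracy. It was released and handed in at about 9.5 s, and the top camera showed the other bars, jar, carton and star knob unmoved.

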